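# Show where the spacer belongs in the kit

## Task

The small white turned spacer has been left lying on the bench, and a trainee wants to know where it goes on the kit board. Point straight down at the spacer with the fingertips 2 to 4 cm above its middle for two full seconds, then in the same way for two seconds at the empty seat it fits, the one with the smallest round pocket, and finally raise the hand at least 20 cm above the bench. Touch and move nothing, and do not point at any other part or seat: lift well clear on the way between the two.

Things in the scene. Friction and masses are not known exactly. Their poses are not given: they have to be found in the camera images.
- alu_spacer: turned white spacer ring, 40 mm outside diameter, 19 mm high, with a 14 mm bore, lying flat and loose on the bench to the right of the kit board; origin at the centre of its underside, z up
- spacer_seat_mouth (a point): centre of the mouth of the spacer's empty seat, level with the block's top face: a grey block 84 x 84 mm, 19 mm high, with a round blind pocket 42 mm across and 8 mm deep, lined with black rubber (the smallest of the three pockets). The three blocks stand in one row, in any order, on the kit board; each top face is 29 mm above the bench; z up
- cap_seat_mouth (a point): the same point of the second empty seat, whose pocket is 61 mm across and 8 mm deep, meant for the rear lens cap: not to be pointed at
- extension_seat_mouth (a point): the same point of the third seat, whose 64 mm pocket holds the extension ring: not to be pointed at
- kit_board: flat pale wooden board 110 x 310 x 10 mm (x, y, z) fixed on the bench, carrying the three seat blocks along its y axis; origin at the centre of its underside. Left of it the shade of a fixed bench lamp hangs over the bench (world x 0.37 to 0.50, y 0.35 to 0.50, from z 0.54 to 0.70 m): keep the arm and wrist out of it, drawing the hand in towards the base (0.40 m from its axis) before swinging past
- extension_ring: black ring 62 mm across, 26 mm high, pressed firmly into its seat with its top 46 mm above the bench; origin at the centre of its underside
- battery_a: black camera battery, a flat block 56 x 38 mm (x, y), 21 mm high, lying loose on the bench near the spacer; origin at the centre of its underside
- lens_rear_cap: solid black round cap 59 mm across, 18 mm high, lying loose on the bench near the spacer; origin at the centre of its underside
There are look-alikes about, which are no part of the job. Leave any red look-alike of the alu_spacer alone.

How it is judged:
On the way, in this order (a step that is already met when the one before it is completed fails the run):
1. the tool point dwells just above the spacer, pointing down (horizontal distance between the grasp point and alu_spacer below 0.018 m and z of the grasp point in the frame of alu_spacer between 0.019 and 0.099 m and angle between the grasp point's own z axis and vertical above 2.7 rad), for 1.5 s.
2. the tool point dwells just above the spacer's empty seat, pointing down (horizontal distance between the grasp point and spacer_seat_mouth below 0.018 m and z of the grasp point in the frame of spacer_seat_mouth between 0 and 0.08 m and angle between the grasp point's own z axis and vertical above 2.7 rad), for 1.5 s.
At the end, for the whole second after the job is handed in: after pointing at the spacer and then its seat (each 1.5 s, within 18 mm sideways, up to 80 mm above the top face, within 25 degrees of straight down), the tool point is over 170 mm above the bench, and spacer, battery and cap lie still within 4 mm of their starts (height (world z) of the grasp point above 0.17 m and distance of each of alu_spacer, battery_a, lens_rear_cap from where it was at the start of the episode below 0.004 m and linear speed of each of alu_spacer, battery_a, lens_rear_cap below 0.02 m/s); the robot touches nothing.
It fails at once if the robot touches something (contact force between any of the fingers, the arm and anything else above 0.5 N).
It fails at once if a part is moved or lifted (distance of any of alu_spacer, battery_a, lens_rear_cap from where it was at the start of the episode above 0.005 m).
It fails at once if the tool point comes within 20 mm sideways and pointing height (75 mm) of the middle of another part or seat ((horizontal distance between the grasp point and cap_seat_mouth below 0.02 m and z of the grasp point in the frame of cap_seat_mouth below 0.075 m) or (horizontal distance between the grasp point and extension_seat_mouth below 0.02 m and z of the grasp point in the frame of extension_seat_mouth below 0.092 m) or (horizontal distance between the grasp point and battery_a below 0.02 m and z of the grasp point in the frame of battery_a below 0.096 m) or (horizontal distance between the grasp point and lens_rear_cap below 0.02 m and z of the grasp point in the frame of lens_rear_cap below 0.093 m)).
It also fails if it takes over 46 s, if anything falls off the work surface, if the arm or the gripper's body presses on something with over 40 N, if the wrist force passes 120 N, or if a joint passes its speed limit or range.

## Robot

A 6-joint arm with a two-finger parallel gripper is mounted at the origin on a cart in front of the work surface, level with it; the furniture and walls round the work are solid. World frame = base frame: x ahead of the robot, y to its left, z up, the work surface at z = 0. Lengths are in m, angles in rad, forces in N, time in s.
With the tool pointing down it reaches from about 0.3 to 0.775 m from the base axis. Payload 14.6 kg.
Tool frame: the origin (TCP) lies between the finger pads, 19 mm behind the fingertips; this is the grasp point; z points along the fingers, y is the line along which they close (so a half turn about z gives the same grasp; the last joint's range is limited). The gripper opens to 94 mm and grips with 3 to 60 N. Pads are 16 mm wide; open, the fingers measure 119 mm over their backs; the gripper's body (75 mm by 177 mm) begins 78 mm behind the grasp point.
Start: joints at [1.272, 0.3, 1.521, -0, 1.321, -0.067], TCP at [0.126, 0.535, 0.224] pointing down, gripper open.
Joint ranges: [-3.03, 3.03], [-0.79, 2.21], [0.23, 2.52], [-1.04, 4.18], [0, 3.07], [-2.55, 2.55]. Speed limits (rad/s): [2.22, 2.22, 2.57, 3.14, 3.14, 3.14].

## Interface

Orientations are given as [roll, pitch, yaw] about the fixed x, y, z axes, in that order (R = Rz(yaw) Ry(pitch) Rx(roll)).
In Python, from station import telemetry, viewer, hand_in gives the robot as it stands.
- The arm moves only by the tool step_arm, never from a script. Its argument "plan" is a list of rows, each an object of numbers: "dx", "dy", "dz": the shift along the tool's x, y, z scaled (see below); "rx", "ry", "rz": the turn, a rotation vector about the tool's x, y, z scaled (see below); "claw": the closure, from 0 (fully open) to 1 (shut). In form: [{"dx": .., "dy": .., "dz": .., "rx": .., "ry": .., "rz": .., "claw": ..}, ...]. A call has 1 to 10 rows; each row shifts and turns the commanded pose from where the row before left it, along the tool's axes as they then stand; what a row does not reach is not made up. The controller multiplies each number of a shift by 0.1 m and each number of a turn by 90 degrees. A row lasts 1/10 s, in which the tool goes at most 50 mm and 8.59 degrees, less where a joint would pass 70% of its speed; a pose out of reach is approached as far as the arm can. A call with a number of a shift or a turn outside -1 to 1 is refused whole. A call with a gripper value outside its range is refused whole. The fingers move at their own pace and stop on an object; "grip_force" is the grip in N (left out, the last holds). Time passes only in rows, so rows that do not move let the fingers close. It gives the time, the measured TCP pose, the force, the opening and the grip force at its end, in the units of the state.
- telemetry.get_obs(): the state, without advancing time (a new reading comes with each control period).
- viewer.camera(name): name is "scene" or "top"; returns a dict with "img" (480x640x3 uint8, red, green, blue), "z_map" (480x640 float32, m along the optical axis (not along the pixel's ray), 0 where there is no reading), "fx", "fy", "cx", "cy" (pixels), "R" (3x3) and "t" (3): a world point X has camera coordinates R X + t. Camera axes: x right, y down, z forward; pixel columns grow to the right and rows downward; lengths in m; the calibration is good to about 2 mm. A picture is of the moment at which its call begins.
- hand_in(): hands the job in; it is judged then, once.
Trained networks look in a picture, given as the dict that the camera call returned (one of the last four; its "shot" number tells which), for a name from the list of things; names that differ only in an ending like _2 or _b are one class to them, and where a whole thing is asked for, a point or a joint stands for the part that bears it (a point fixed in the world has none). Each returns a list of dicts, best first, with "score" (0 to 1); they miss things now and then, are a little off and sometimes report something else, mostly with a low value. They report only what shows in the picture. A call takes as long as a camera call. They do not tell look-alikes from the thing itself.
- viewer.recognise(target, picture): "rect" ([left, top, right, bottom] in pixels, round what is visible of it).
The state is a dict: "time_s": time; "qpos": joint angles; "joint_vel": joint speeds; "tau": joint torques, N m; "ee_pos": TCP position; "eef_rot": TCP orientation; "force": force on the tool from outside, world axes, zero at the start; "moment": the same for the moment, N m; "grip_width": finger opening in m; "grip_force": force on a finger pad.
Only numpy, scipy, OpenCV 4.12 (cv2) and the standard library are available. Lean on these libraries where they do the work, as an engineer would, in place of code of your own. Each camera call takes 0.05 s, during which the arm holds its last target. There are 200 camera calls.

## Working session

There is one attempt and no reset: what is moved stays moved. The work goes in short steps, Python scripts to look and compute and a tool call to move; the robot and the scene stay as the last step left them, time stands still between calls to the robot, and variables do not carry over. Pictures are saved under pics/ and viewed, at most 10 in all, crops included, and the job is handed in when it is done.

Besides the shell and the picture viewer there is one more tool, called after ">>>" as name(argument=value, ...), one argument or row to a line, values as JSON. step_arm: Moves the arm, as the interface text tells. Shifts and turns lie within -1 to 1; 1 stands for 0.1 m of shift or 90 degrees of turn. Its arguments: {"type":"object","properties":{"plan":{"type":"array"},"grip_force":{"type":"number"}},"required":["plan"]}

```bash
mkdir -p pics; cat > h.py <<'E'
import numpy as np,cv2
from station import telemetry, viewer, hand_in
def pts(c):
    v,u=np.mgrid[:480,:640]; z=c["z_map"]
    P=np.stack([(u-c["cx"])/c["fx"]*z,(v-c["cy"])/c["fy"]*z,z],-1)
    return (P-np.array(c["t"]))@np.array(c["R"])
E
python3 - <<'E'
from h import *
for n in("top","scene"):
    c=viewer.camera(n); cv2.imwrite(f"pics/{n}1.png",c["img"][...,::-1]); P=pts(c)
    for t in("alu_spacer","kit_board","extension_ring","battery_a","lens_rear_cap","spacer_seat_mouth","cap_seat_mouth","extension_seat_mouth"):
        for d in viewer.recognise(t,c)[:4]:
            r=d["rect"]; u,v=int((r[0]+r[2])/2),int((r[1]+r[3])/2)
            print(n,t,round(d["score"],2),np.round(r),P[v,u].round(3))
o=telemetry.get_obs();print(o["ee_pos"],o["eef_rot"],o["time_s"])
E
```

```text
top alu_spacer 0.69 [382. 168. 402. 187.] [ 0.715 -0.151 -0.   ]
top alu_spacer 0.56 [380. 206. 403. 222.] [ 0.639 -0.15  -0.001]
top extension_ring 0.57 [209. 233. 245. 269.] [0.56  0.176 0.022]
top battery_a 0.73 [390. 296. 418. 328.] [ 0.444 -0.17   0.02 ]
top battery_a 0.41 [400. 244. 429. 271.] [ 0.551 -0.191  0.018]
top lens_rear_cap 0.8 [395. 244. 428. 275.] [ 0.547 -0.186  0.016]
top spacer_seat_mouth 0.82 [255. 215. 302. 266.] [0.582 0.075 0.024]
top cap_seat_mouth 0.57 [309. 216. 352. 263.] [ 0.585 -0.027  0.021]
top extension_seat_mouth 0.84 [203. 232. 248. 278.] [0.555 0.178 0.02 ]
scene alu_spacer 0.77 [384. 288. 408. 309.] [ 0.648 -0.144 -0.003]
scene alu_spacer 0.67 [411. 320. 437. 340.] [ 0.649 -0.221 -0.003]
scene alu_spacer 0.58 [414. 270. 441. 294.] [ 0.718 -0.143 -0.002]
scene kit_board 0.86 [238. 189. 374. 299.] [0.566 0.032 0.026]
scene extension_ring 0.97 [253. 186. 288. 210.] [0.568 0.185 0.024]
scene battery_a 0.93 [282. 340. 321. 376.] [ 0.439 -0.177  0.023]
scene lens_rear_cap 0.85 [350. 328. 385. 360.] [ 0.544 -0.205  0.018]
scene spacer_seat_mouth 0.73 [272. 208. 334. 254.] [0.581 0.07  0.021]
scene cap_seat_mouth 0.57 [304. 237. 369. 290.] [ 0.591 -0.035  0.019]
scene extension_seat_mouth 0.62 [244. 196. 298. 225.] [0.549 0.148 0.029]
[0.12632786 0.53529027 0.22427969] [3.14151314e+00 1.37339555e-05 2.90985364e+00] 0.9
```

View pics/top1.png

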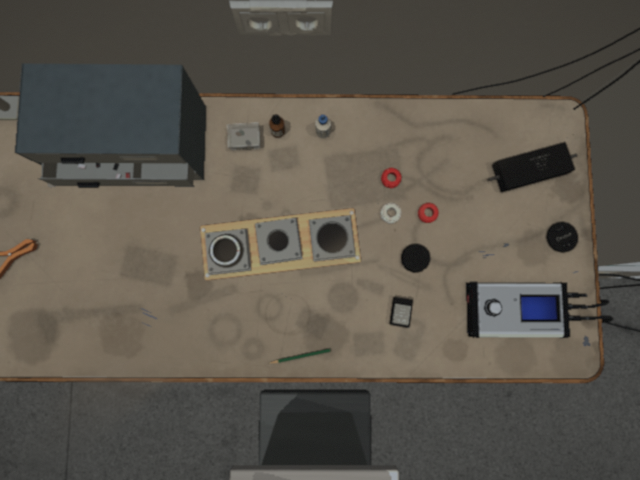

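View pics/scene1.png

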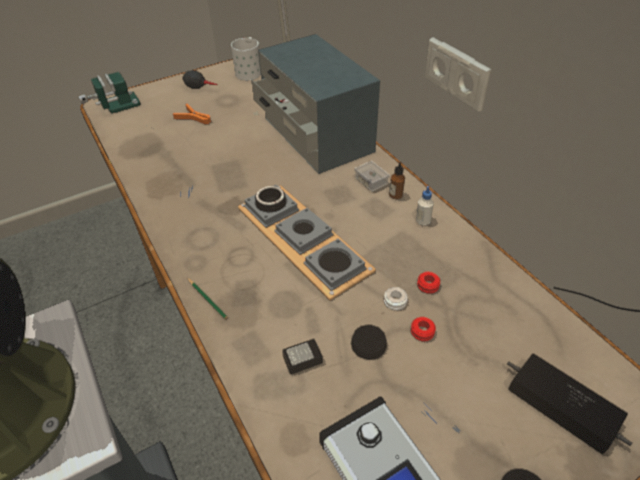

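The top view shows three ring look-alikes: white (391,213), red (391,178) and red (428,212). The white one is the spacer. The seats are the extension ring's (225,250), a small pocket in the middle block (278,240) and a large pocket (332,237), so the middle block is the spacer's seat. Next I'll measure both and confirm with a crop.

```bash
python3 - <<'E'
from h import *
def ray(c,u,v,h):
    R=np.array(c["R"]);C=-R.T@np.array(c["t"]);d=R.T@np.array([(u-c["cx"])/c["fx"],(v-c["cy"])/c["fy"],1])
    return C+d*(h-C[2])/d[2]
def blobs(m,off):
    for k in cv2.findContours(m.astype(np.uint8),cv2.RETR_EXTERNAL,cv2.CHAIN_APPROX_NONE)[0]:
        if len(k)>=12:
            (a,b),s,_=cv2.fitEllipse(k); yield a+off[0],b+off[1],s
for n,S,W in(("top",(375,195,408,230),[(258,218,300,262),(312,216,352,260)]),("scene",(380,283,412,313),[(280,210,326,248),(310,240,362,284)])):
    c=viewer.camera(n);im=c["img"]; P=pts(c)
    l,t,r,b=S; s=im[t:b,l:r].astype(int)
    for a,bb,sz in blobs((s.min(2)>150),(l,t)): print(n,"spacer",round(a,1),round(bb,1),np.round(sz,1),[ray(c,a,bb,h).round(4) for h in(.019,.01)],s.min(2).max())
    for l,t,r,b in W:
        g=im[t:b,l:r].max(2)
        th,m=cv2.threshold(g,0,1,cv2.THRESH_BINARY_INV+cv2.THRESH_OTSU)
        for a,bb,sz in blobs(m,(l,t)): print(n,"pocket",th,round(a,1),round(bb,1),np.round(sz,1),ray(c,a,bb,.029).round(4),"mm",np.round(sz/c["fx"]*np.median(c["z_map"][t:b,l:r])*1000))
    if n=="top":
        cv2.imwrite("pics/crop.png",cv2.resize(im[160:285,200:440],None,fx=3.3,fy=3.3,interpolation=cv2.INTER_CUBIC)[...,::-1])
    print("cam",-np.array(c["R"]).T@np.array(c["t"]))
E
```

```text
Traceback (most recent call last):
TypeError: unsupported operand type(s) for /: 'tuple' and 'float'
```

```bash
python3 - <<'E'
from h import *
def ray(c,u,v,h):
    R=np.array(c["R"]);C=-R.T@np.array(c["t"]);d=R.T@np.array([(u-c["cx"])/c["fx"],(v-c["cy"])/c["fy"],1])
    return C+d*(h-C[2])/d[2]
for n,W in(("top",[(375,197,408,229,.019),(258,218,300,262,.029),(312,216,352,260,.029)]),("scene",[(380,285,412,313,.019),(280,210,326,248,.029),(310,240,362,284,.029)])):
    c=viewer.camera(n);im=c["img"]
    for l,t,r,b,h in W:
        sp=h<.02; g=im[t:b,l:r].min(2) if sp else im[t:b,l:r].max(2)
        th,m=cv2.threshold(g,0,1,(0 if sp else cv2.THRESH_BINARY_INV)+cv2.THRESH_OTSU)
        for k in cv2.findContours(m,cv2.RETR_EXTERNAL,cv2.CHAIN_APPROX_NONE)[0]:
            if len(k)<20: continue
            (a,e),s,_=cv2.fitEllipse(k); a+=l;e+=t
            print(n,"spacer" if sp else "pocket",th,round(a,1),round(e,1),ray(c,a,e,h).round(4),"mm",np.round(np.array(s)/c["fx"]*np.median(c["z_map"][t:b,l:r])*1000))
    if n=="top":
        cv2.imwrite("pics/crop.png",cv2.resize(im[160:285,200:440],None,fx=3.3,fy=3.3,interpolation=cv2.INTER_CUBIC)[...,::-1])
    print("cam",-np.array(c["R"]).T@np.array(c["t"]))
E
```

```text
top spacer 116.0 390.6 212.5 [ 0.6383 -0.1466  0.019 ] mm [38. 39.]
top pocket 81.0 277.5 240.1 [0.5813 0.075  0.029 ] mm [39. 40.]
top pocket 80.0 331.7 237.0 [ 0.5879 -0.0298  0.029 ] mm [57. 58.]
cam [ 0.47356583 -0.00129588  0.97034553]
scene spacer 138.0 395.0 296.4 [ 0.6368 -0.1533  0.019 ] mm [32. 40.]
scene pocket 108.0 302.4 231.0 [0.575  0.0609 0.029 ] mm [59. 83.]
scene pocket 108.0 302.8 226.5 [0.5818 0.0713 0.029 ] mm [29. 42.]
scene pocket 108.0 286.0 213.3 [0.5718 0.1217 0.029 ] mm [12. 40.]
scene pocket 113.0 335.1 261.9 [ 0.5865 -0.0395  0.029 ] mm [71. 90.]
scene pocket 113.0 334.5 259.7 [ 0.5884 -0.0342  0.029 ] mm [46. 61.]
scene pocket 113.0 314.5 242.8 [0.579  0.0217 0.029 ] mm [11. 29.]
cam [ 0.25315604 -0.57336402  0.73319038]
```

View pics/crop.png

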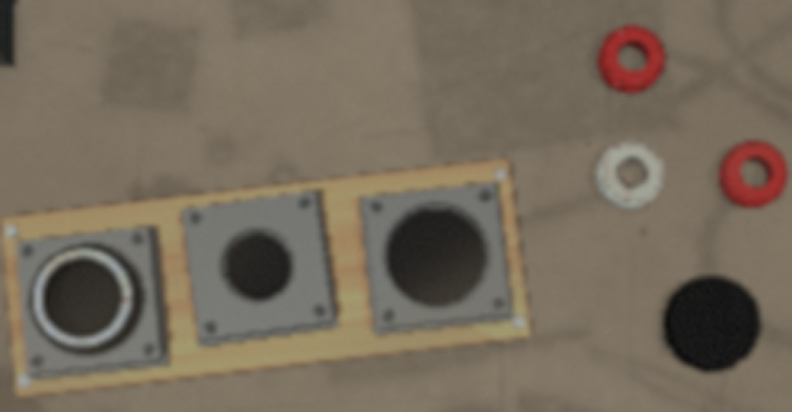

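The crop confirms it: the white ring at (391,213) is the spacer, about 39 mm across at (0.637, -0.149), and the middle pocket is about 40 mm across at (0.581, 0.073). First I'll draw the hand in radially and close the fingers.

>>> step_arm(
  plan=[
    {"dy":-0.2,"claw":1},
    {"dy":-0.35,"claw":1},
    {"dy":-0.4,"claw":1},
    {"dy":-0.4,"claw":1},
    {"dy":-0.2,"claw":1},
    {"dy":-0.05,"claw":1},
    {"claw":1},
    {"claw":1},
  ],
)

```text
$.plan[0]: bad value
```

>>> step_arm(
  plan=[
    {"dx":0,"dy":-0.2,"dz":0,"rx":0,"ry":0,"rz":0,"claw":1},
    {"dx":0,"dy":-0.35,"dz":0,"rx":0,"ry":0,"rz":0,"claw":1},
    {"dx":0,"dy":-0.4,"dz":0,"rx":0,"ry":0,"rz":0,"claw":1},
    {"dx":0,"dy":-0.4,"dz":0,"rx":0,"ry":0,"rz":0,"claw":1},
    {"dx":0,"dy":-0.2,"dz":0,"rx":0,"ry":0,"rz":0,"claw":1},
    {"dx":0,"dy":-0.05,"dz":0,"rx":0,"ry":0,"rz":0,"claw":1},
    {"dx":0,"dy":0,"dz":0,"rx":0,"ry":0,"rz":0,"claw":1},
    {"dx":0,"dy":0,"dz":0,"rx":0,"ry":0,"rz":0,"claw":1},
  ],
)

```text
time_s: 1.85
ee_pos: [0.0898, 0.3804, 0.2244]
eef_rot: [3.141, 0.0, 2.91]
force: [-0.5, 0.4, 0.7]
grip_width: 0.0337
grip_force: 0.0
```

>>> step_arm(
  plan=[
    {"dx":-0.205,"dy":-0.005,"dz":0,"rx":0,"ry":0,"rz":0.0333,"claw":1},
    {"dx":-0.407,"dy":-0.021,"dz":0,"rx":0,"ry":0,"rz":0.0667,"claw":1},
    {"dx":-0.407,"dy":-0.021,"dz":0,"rx":0,"ry":0,"rz":0.0667,"claw":1},
    {"dx":-0.407,"dy":-0.021,"dz":0,"rx":0,"ry":0,"rz":0.0667,"claw":1},
    {"dx":-0.407,"dy":-0.021,"dz":0,"rx":0,"ry":0,"rz":0.0667,"claw":1},
    {"dx":-0.407,"dy":-0.021,"dz":0,"rx":0,"ry":0,"rz":0.0667,"claw":1},
    {"dx":-0.407,"dy":-0.021,"dz":0,"rx":0,"ry":0,"rz":0.0667,"claw":1},
    {"dx":-0.407,"dy":-0.021,"dz":0,"rx":0,"ry":0,"rz":0.0667,"claw":1},
    {"dx":-0.205,"dy":-0.005,"dz":0,"rx":0,"ry":0,"rz":0.0333,"claw":1},
    {"dx":0,"dy":0,"dz":0,"rx":0,"ry":0,"rz":0,"claw":1},
  ],
)

```text
time_s: 2.85
ee_pos: [0.3435, 0.1865, 0.2239]
eef_rot: [-3.141, 0.0, 2.067]
force: [-0.2, 0.4, 0.3]
grip_width: 0.0004
grip_force: 0.0
```

>>> step_arm(
  plan=[
    {"dx":-0.205,"dy":-0.005,"dz":0,"rx":0,"ry":0,"rz":0.0333,"claw":1},
    {"dx":-0.407,"dy":-0.021,"dz":0,"rx":0,"ry":0,"rz":0.0667,"claw":1},
    {"dx":-0.407,"dy":-0.021,"dz":0,"rx":0,"ry":0,"rz":0.0667,"claw":1},
    {"dx":-0.407,"dy":-0.021,"dz":0,"rx":0,"ry":0,"rz":0.0667,"claw":1},
    {"dx":-0.407,"dy":-0.021,"dz":0,"rx":0,"ry":0,"rz":0.0667,"claw":1},
    {"dx":-0.407,"dy":-0.021,"dz":0,"rx":0,"ry":0,"rz":0.0667,"claw":1},
    {"dx":-0.407,"dy":-0.021,"dz":0,"rx":0,"ry":0,"rz":0.0667,"claw":1},
    {"dx":-0.205,"dy":-0.005,"dz":0,"rx":0,"ry":0,"rz":0.0333,"claw":1},
    {"dx":0,"dy":0,"dz":0,"rx":0,"ry":0,"rz":0,"claw":1},
  ],
)

```text
time_s: 3.75
ee_pos: [0.3799, -0.0901, 0.224]
eef_rot: [-3.141, -0.0, 1.336]
force: [-0.4, 0.7, 0.1]
grip_width: 0.0003
grip_force: 0.0
```

>>> step_arm(
  plan=[
    {"dx":0,"dy":0.2,"dz":0,"rx":0,"ry":0,"rz":0,"claw":1},
    {"dx":0,"dy":0.4,"dz":0,"rx":0,"ry":0,"rz":0,"claw":1},
    {"dx":0,"dy":0.4,"dz":0,"rx":0,"ry":0,"rz":0,"claw":1},
    {"dx":0,"dy":0.4,"dz":0,"rx":0,"ry":0,"rz":0,"claw":1},
    {"dx":0,"dy":0.4,"dz":0,"rx":0,"ry":0,"rz":0,"claw":1},
    {"dx":0,"dy":0.4,"dz":0,"rx":0,"ry":0,"rz":0,"claw":1},
    {"dx":0,"dy":0.3,"dz":0,"rx":0,"ry":0,"rz":0,"claw":1},
    {"dx":0,"dy":0.1,"dz":0,"rx":0,"ry":0,"rz":0,"claw":1},
    {"dx":0,"dy":0,"dz":0,"rx":0,"ry":0,"rz":0,"claw":1},
    {"dx":0,"dy":0,"dz":0,"rx":0,"ry":0,"rz":0,"claw":1},
  ],
)

```text
time_s: 4.75
ee_pos: [0.6327, -0.1472, 0.2236]
eef_rot: [-3.141, -0.0, 1.341]
force: [-0.6, 0.2, -0.7]
grip_width: 0.0006
grip_force: 0.0
```

Before going down, I'll check the hover position in a picture.

```bash
python3 - <<'E'
from h import *
c=viewer.camera("scene");im=c["img"]
cv2.imwrite("pics/hover.png",cv2.resize(im[100:400,230:530],None,fx=2,fy=2)[...,::-1])
E
```

```text
(no output)
```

View pics/hover.png

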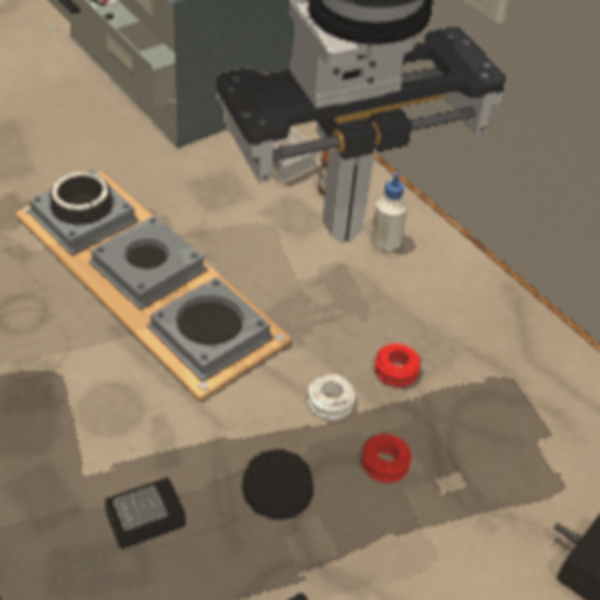

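The scene crop shows the closed fingers above and in line with the white spacer at crop (331,396), with nothing in the way below. Going down.

>>> step_arm(
  plan=[
    {"dx":0,"dy":0.04,"dz":0.2,"rx":0,"ry":0,"rz":0,"claw":1},
    {"dx":0,"dy":0,"dz":0.3,"rx":0,"ry":0,"rz":0,"claw":1},
    {"dx":0,"dy":0,"dz":0.3,"rx":0,"ry":0,"rz":0,"claw":1},
    {"dx":0,"dy":0,"dz":0.3,"rx":0,"ry":0,"rz":0,"claw":1},
    {"dx":0,"dy":0,"dz":0.25,"rx":0,"ry":0,"rz":0,"claw":1},
    {"dx":0,"dy":0,"dz":0.12,"rx":0,"ry":0,"rz":0,"claw":1},
    {"dx":0,"dy":0,"dz":0.07,"rx":0,"ry":0,"rz":0,"claw":1},
    {"dx":0,"dy":0,"dz":0,"rx":0,"ry":0,"rz":0,"claw":1},
    {"dx":0,"dy":0,"dz":0,"rx":0,"ry":0,"rz":0,"claw":1},
  ],
)

```text
time_s: 5.7
ee_pos: [0.637, -0.1498, 0.0716]
eef_rot: [3.14, 0.0, 1.339]
force: [0.1, 0.0, 0.1]
grip_width: 0.0006
grip_force: 0.0
```

```bash
python3 - <<'E'
from h import *
print(telemetry.get_obs()["ee_pos"])
c=viewer.camera("scene");im=c["img"]
cv2.imwrite("pics/low.png",cv2.resize(im[200:350,320:520],None,fx=3,fy=3)[...,::-1])
E
```

```text
[ 0.6370282  -0.14978338  0.07162857]
```

View pics/low.png

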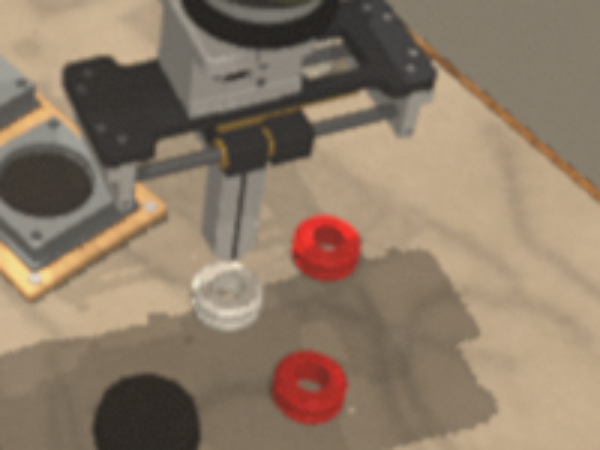

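The closed fingertips at crop (232,257) sit directly over the white spacer at (227,290), clear of both red rings. I'll hold here for 2.4 s, then lift.

>>> step_arm(
  plan=[
    {"dx":0,"dy":0,"dz":0,"rx":0,"ry":0,"rz":0,"claw":1},
    {"dx":0,"dy":0,"dz":0,"rx":0,"ry":0,"rz":0,"claw":1},
    {"dx":0,"dy":0,"dz":0,"rx":0,"ry":0,"rz":0,"claw":1},
    {"dx":0,"dy":0,"dz":0,"rx":0,"ry":0,"rz":0,"claw":1},
    {"dx":0,"dy":0,"dz":0,"rx":0,"ry":0,"rz":0,"claw":1},
    {"dx":0,"dy":0,"dz":0,"rx":0,"ry":0,"rz":0,"claw":1},
    {"dx":0,"dy":0,"dz":0,"rx":0,"ry":0,"rz":0,"claw":1},
    {"dx":0,"dy":0,"dz":0,"rx":0,"ry":0,"rz":0,"claw":1},
    {"dx":0,"dy":0,"dz":0,"rx":0,"ry":0,"rz":0,"claw":1},
    {"dx":0,"dy":0,"dz":0,"rx":0,"ry":0,"rz":0,"claw":1},
  ],
)

```text
time_s: 6.75
ee_pos: [0.6365, -0.1497, 0.0702]
eef_rot: [3.142, 0.0, 1.339]
force: [-0.2, -0.1, -0.3]
grip_width: 0.0002
grip_force: 0.0
```

>>> step_arm(
  plan=[
    {"dx":0,"dy":0,"dz":0,"rx":0,"ry":0,"rz":0,"claw":1},
    {"dx":0,"dy":0,"dz":0,"rx":0,"ry":0,"rz":0,"claw":1},
    {"dx":0,"dy":0,"dz":0,"rx":0,"ry":0,"rz":0,"claw":1},
    {"dx":0,"dy":0,"dz":0,"rx":0,"ry":0,"rz":0,"claw":1},
    {"dx":0,"dy":0,"dz":0,"rx":0,"ry":0,"rz":0,"claw":1},
    {"dx":0,"dy":0,"dz":0,"rx":0,"ry":0,"rz":0,"claw":1},
    {"dx":0,"dy":0,"dz":0,"rx":0,"ry":0,"rz":0,"claw":1},
    {"dx":0,"dy":0,"dz":0,"rx":0,"ry":0,"rz":0,"claw":1},
    {"dx":0,"dy":0,"dz":0,"rx":0,"ry":0,"rz":0,"claw":1},
    {"dx":0,"dy":0,"dz":0,"rx":0,"ry":0,"rz":0,"claw":1},
  ],
)

```text
time_s: 7.75
ee_pos: [0.6365, -0.1497, 0.0702]
eef_rot: [-3.142, 0.0, 1.339]
force: [0.1, 0.0, -0.5]
grip_width: 0.0004
grip_force: 0.0
```

>>> step_arm(
  plan=[
    {"dx":0,"dy":0,"dz":0,"rx":0,"ry":0,"rz":0,"claw":1},
    {"dx":0,"dy":0,"dz":0,"rx":0,"ry":0,"rz":0,"claw":1},
    {"dx":0,"dy":0,"dz":-0.1,"rx":0,"ry":0,"rz":0,"claw":1},
    {"dx":0,"dy":0,"dz":-0.3,"rx":0,"ry":0,"rz":0,"claw":1},
    {"dx":0,"dy":0,"dz":-0.35,"rx":0,"ry":0,"rz":0,"claw":1},
    {"dx":0,"dy":0,"dz":-0.35,"rx":0,"ry":0,"rz":0,"claw":1},
    {"dx":0,"dy":0,"dz":-0.3,"rx":0,"ry":0,"rz":0,"claw":1},
    {"dx":0,"dy":0,"dz":-0.1,"rx":0,"ry":0,"rz":0,"claw":1},
    {"dx":0,"dy":0,"dz":0,"rx":0,"ry":0,"rz":0,"claw":1},
    {"dx":0,"dy":0,"dz":0,"rx":0,"ry":0,"rz":0,"claw":1},
  ],
)

```text
time_s: 8.75
ee_pos: [0.6361, -0.1496, 0.2187]
eef_rot: [-3.14, -0.0, 1.338]
force: [0.2, 0.0, 0.1]
grip_width: 0.0003
grip_force: 0.0
```

>>> step_arm(
  plan=[
    {"dx":0.171,"dy":-0.087,"dz":0,"rx":0,"ry":0,"rz":0,"claw":1},
    {"dx":0.342,"dy":-0.175,"dz":0,"rx":0,"ry":0,"rz":0,"claw":1},
    {"dx":0.342,"dy":-0.175,"dz":0,"rx":0,"ry":0,"rz":0,"claw":1},
    {"dx":0.342,"dy":-0.175,"dz":0,"rx":0,"ry":0,"rz":0,"claw":1},
    {"dx":0.342,"dy":-0.175,"dz":0,"rx":0,"ry":0,"rz":0,"claw":1},
    {"dx":0.342,"dy":-0.175,"dz":0,"rx":0,"ry":0,"rz":0,"claw":1},
    {"dx":0.171,"dy":-0.087,"dz":0,"rx":0,"ry":0,"rz":0,"claw":1},
    {"dx":0,"dy":0,"dz":0,"rx":0,"ry":0,"rz":0,"claw":1},
    {"dx":0,"dy":0,"dz":0,"rx":0,"ry":0,"rz":0,"claw":1},
  ],
)

```text
time_s: 9.65
ee_pos: [0.5812, 0.0744, 0.2194]
eef_rot: [-3.14, 0.001, 1.339]
force: [0.9, 0.1, 0.3]
grip_width: 0.0005
grip_force: 0.0
```

>>> step_arm(
  plan=[
    {"dx":0,"dy":0,"dz":0.15,"rx":0,"ry":0,"rz":0,"claw":1},
    {"dx":0,"dy":0,"dz":0.3,"rx":0,"ry":0,"rz":0,"claw":1},
    {"dx":0,"dy":0,"dz":0.3,"rx":0,"ry":0,"rz":0,"claw":1},
    {"dx":0,"dy":0,"dz":0.3,"rx":0,"ry":0,"rz":0,"claw":1},
    {"dx":0,"dy":0,"dz":0.2,"rx":0,"ry":0,"rz":0,"claw":1},
    {"dx":0,"dy":0,"dz":0.12,"rx":0,"ry":0,"rz":0,"claw":1},
    {"dx":0,"dy":0,"dz":0.05,"rx":0,"ry":0,"rz":0,"claw":1},
    {"dx":0,"dy":0,"dz":0,"rx":0,"ry":0,"rz":0,"claw":1},
    {"dx":0,"dy":0,"dz":0,"rx":0,"ry":0,"rz":0,"claw":1},
  ],
)

```text
time_s: 10.55
ee_pos: [0.5821, 0.074, 0.0792]
eef_rot: [3.14, -0.0, 1.338]
force: [0.6, -0.1, -0.2]
grip_width: 0.0003
grip_force: 0.0
```

```bash
python3 - <<'E'
from h import *
c=viewer.camera("scene");im=c["img"]
cv2.imwrite("pics/seat.png",cv2.resize(im[130:330,220:450],None,fx=2.6,fy=2.6)[...,::-1])
E
```

```text
(no output)
```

View pics/seat.png

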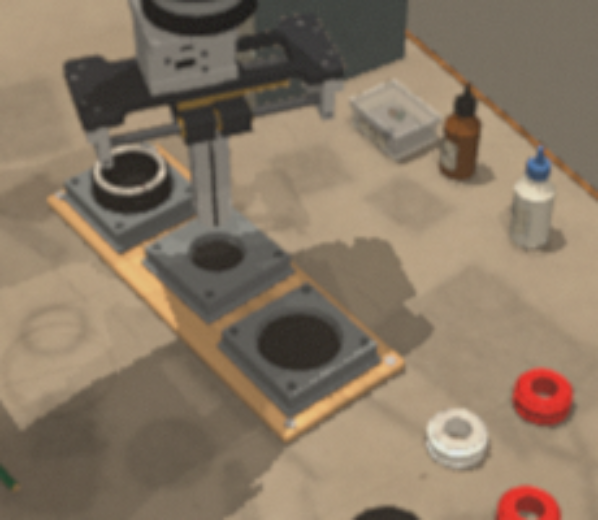

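The fingertips at crop (215,227) are right above the smallest pocket at (217,252), and the spacer hasn't moved. I'll hold here, then raise the hand.

>>> step_arm(
  plan=[
    {"dx":0,"dy":0,"dz":0,"rx":0,"ry":0,"rz":0,"claw":1},
    {"dx":0,"dy":0,"dz":0,"rx":0,"ry":0,"rz":0,"claw":1},
    {"dx":0,"dy":0,"dz":0,"rx":0,"ry":0,"rz":0,"claw":1},
    {"dx":0,"dy":0,"dz":0,"rx":0,"ry":0,"rz":0,"claw":1},
    {"dx":0,"dy":0,"dz":0,"rx":0,"ry":0,"rz":0,"claw":1},
    {"dx":0,"dy":0,"dz":0,"rx":0,"ry":0,"rz":0,"claw":1},
    {"dx":0,"dy":0,"dz":0,"rx":0,"ry":0,"rz":0,"claw":1},
    {"dx":0,"dy":0,"dz":0,"rx":0,"ry":0,"rz":0,"claw":1},
    {"dx":0,"dy":0,"dz":0,"rx":0,"ry":0,"rz":0,"claw":1},
    {"dx":0,"dy":0,"dz":0,"rx":0,"ry":0,"rz":0,"claw":1},
  ],
)

```text
time_s: 11.6
ee_pos: [0.5817, 0.0741, 0.0782]
eef_rot: [-3.142, 0.0, 1.339]
force: [0.3, 0.5, 0.8]
grip_width: 0.0005
grip_force: 0.0
```

>>> step_arm(
  plan=[
    {"dx":0,"dy":0,"dz":0,"rx":0,"ry":0,"rz":0,"claw":1},
    {"dx":0,"dy":0,"dz":0,"rx":0,"ry":0,"rz":0,"claw":1},
    {"dx":0,"dy":0,"dz":0,"rx":0,"ry":0,"rz":0,"claw":1},
    {"dx":0,"dy":0,"dz":0,"rx":0,"ry":0,"rz":0,"claw":1},
    {"dx":0,"dy":0,"dz":0,"rx":0,"ry":0,"rz":0,"claw":1},
    {"dx":0,"dy":0,"dz":0,"rx":0,"ry":0,"rz":0,"claw":1},
    {"dx":0,"dy":0,"dz":0,"rx":0,"ry":0,"rz":0,"claw":1},
    {"dx":0,"dy":0,"dz":0,"rx":0,"ry":0,"rz":0,"claw":1},
    {"dx":0,"dy":0,"dz":0,"rx":0,"ry":0,"rz":0,"claw":1},
    {"dx":0,"dy":0,"dz":0,"rx":0,"ry":0,"rz":0,"claw":1},
  ],
)

```text
time_s: 12.6
ee_pos: [0.5817, 0.0741, 0.0783]
eef_rot: [3.142, 0.0, 1.339]
force: [0.1, 0.0, -0.7]
grip_width: 0.0004
grip_force: 0.0
```

>>> step_arm(
  plan=[
    {"dx":0,"dy":0,"dz":0,"rx":0,"ry":0,"rz":0,"claw":1},
    {"dx":0,"dy":0,"dz":-0.1,"rx":0,"ry":0,"rz":0,"claw":1},
    {"dx":0,"dy":0,"dz":-0.3,"rx":0,"ry":0,"rz":0,"claw":1},
    {"dx":0,"dy":0,"dz":-0.35,"rx":0,"ry":0,"rz":0,"claw":1},
    {"dx":0,"dy":0,"dz":-0.35,"rx":0,"ry":0,"rz":0,"claw":1},
    {"dx":0,"dy":0,"dz":-0.35,"rx":0,"ry":0,"rz":0,"claw":1},
    {"dx":0,"dy":0,"dz":-0.3,"rx":0,"ry":0,"rz":0,"claw":1},
    {"dx":0,"dy":0,"dz":-0.1,"rx":0,"ry":0,"rz":0,"claw":1},
    {"dx":0,"dy":0,"dz":0,"rx":0,"ry":0,"rz":0,"claw":1},
    {"dx":0,"dy":0,"dz":0,"rx":0,"ry":0,"rz":0,"claw":1},
  ],
)

```text
time_s: 13.6
ee_pos: [0.5813, 0.0741, 0.2618]
eef_rot: [-3.14, 0.001, 1.339]
force: [0.6, -0.4, -0.3]
grip_width: 0.0005
grip_force: 0.0
```

```bash
python3 -c "
from h import *
print(telemetry.get_obs()['ee_pos']); print(hand_in())"
```

```text
[0.58126983 0.07409445 0.26184691]
the job is handed in; nothing more can be done
None
```

I pointed at the white spacer for just over 2 s and then at the middle seat (smallest pocket) for just over 2 s, raised the hand to about 26 cm above the bench and handed the job in; nothing was seen or felt to be touched, but hand-in returned no verdict.

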